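# Rehang the lift-off door of the dry cabinet

## Task

The small blue dry cabinet has lost its blue-framed lift-off door, which waits upright in its grey stand, and a green-capped bottle is in the way of the doorway. Stand the bottle upright on the middle of the green mat, hang the door by dropping both of its hinge knuckles fully down over the cabinet's two upright pins, and swing it fully shut. Never let the bottle tip over, and leave the other things on the bench where they are.

Things in the scene. Friction and masses are not known exactly. Their poses are not given: they have to be found in the camera images.
- cabinet: Blue open-fronted cabinet, fixed, 130 wide (y) x 100 deep (x) x 140 mm high; origin centre of underside, front along its -x. At the front +y corner (robot's left) two steel brackets with round shoulders 18 mm wide, 10 thick, stand 21 mm out from the front face and carry the pins. With the door shut on its 2 mm stop strip, the door's origin is at (-56, -3, 12) mm here, axes parallel.
- pin_low (a point): Foot of the lower pin, on its shoulder, at (-62, +75, +25) mm in the cabinet frame. Pin 8 mm in diameter, 22 mm high, the last 6 mm tapering to 2.4 mm.
- pin_high (a point): Foot of the upper pin, an equal pin 90 mm straight above pin_low; its tip is 137 mm above the bench. The lower knuckle must come in sideways between the lower pin's tip (47 mm high) and the upper shoulder's underside (105 mm): carry the door in with each knuckle just above its pin, then lower about 25 mm.
- door: Loose door, 0.13 to 0.31 kg: blue frame, clear pane, 122 wide (y) x 8 thick (x) x 116 mm high; origin middle of the panel's bottom edge, outside along -x, knuckles at the +y edge, orange lifting tab on top over the centre of mass. Starts upright in the stand, 8 mm above the bench, may lean 0.07 rad. Opening from shut turns its yaw negative (clockwise from above).
- knuckle_low (a point): Centre of the lower mouth of the lower knuckle, at (-6, +78, +13) mm in the door frame. Knuckles are tubes along z, 18 mm outside, 11 mm bore, 20 mm long, open at both ends; seated, this point meets pin_low.
- knuckle_high (a point): The same of the upper knuckle, 90 mm above, at (-6, +78, +103) mm in the door frame; seated, it meets pin_high.
- door_tab (a point): Grip point in the orange tab at (0, +8, +156) mm in the door frame. The tab is 12 thick (door x) x 40 wide (y) and ends 12 mm above this point; 52 mm of it stands above the panel. With the door hung, the point is 168 mm above the bench, 28 mm above the cabinet roof.
- door_edge (a point): Middle of the door's free edge, at (0, -61, +58) mm in the door frame; with the door shut it is at (-56, -64, +70) mm in the cabinet frame.
- stand: Grey fixed stand that holds the door: base 60 x 90 x 8 mm, two cheeks 76 mm long (y) up to 36 mm high either side of a 10 mm slot along its y; origin centre of underside. The door stands in the slot with its yaw equal to the stand's; lift it 40 mm to clear.
- mat: Green square mat fixed on the bench, 84 x 84 x 3 mm, origin centre of underside. Beware of the tall water purifier at the left end of the bench (x over 0.46 m, y over 0.45 m, 0.43 m high), close to where some arms start.
- bottle: White sample bottle with green screw cap, loose, 82 mm high, cap 41 mm in diameter (the top 22 mm), body 40 mm; origin centre of underside. It starts on the bench in front of the cabinet, in the door's swing.
- eyepiece: Bystander, loose: spare eyepiece, black knurled top on a short tube, 34 mm wide, 45 high; origin centre of underside. To be left alone.
- dropper: Bystander, loose: dropper bottle with a black bulb, 29 mm wide, 93 high; origin centre of underside. To be left alone.
- beaker: Bystander, loose: empty clear 50 ml beaker, 46 mm wide, 60 high; origin centre of underside. To be left alone.
- tape_roll: Bystander, loose: roll of copper tape lying flat, 68 mm wide, 20 high; origin centre of underside. To be left alone.
- grease_pot: Bystander, loose: closed grey pot with blue band, 69 mm wide, 41 high; origin centre of underside. To be left alone.
There are look-alikes about, which are no part of the job. Several things look just like the bottle: the one meant starts farthest from the robot's base.

How it is judged (in metres and radians):
At the end, for the whole second after the job is handed in: Both knuckles are over their pins (within 4 mm sideways) and down on the shoulders (within 5 mm low, 4 mm high), the door's free edge is within 8 mm of its shut place, the bottle stands upright with its centre within 25 mm of the mat's centre along both mat axes, and door and bottle are at rest (horizontal distance between knuckle_low and pin_low below 0.004 m and horizontal distance between knuckle_high and pin_high below 0.004 m and z of knuckle_low in the frame of cabinet between 0.02 and 0.029 m and z of knuckle_high in the frame of cabinet between 0.11 and 0.119 m and x of door_edge in the frame of cabinet between -0.064 and -0.048 m and y of door_edge in the frame of cabinet between -0.072 and -0.056 m and x of bottle in the frame of mat between -0.025 and 0.025 m and y of bottle in the frame of mat between -0.025 and 0.025 m and height (world z) of bottle between -0.002 and 0.008 m and angle between bottle's own z axis and vertical below 0.1 rad and linear speed of each of door, bottle below 0.01 m/s); the robot touches nothing.
It fails at once if the bottle tips over (angle between bottle's own z axis and vertical above 0.7 rad).
It fails at once if a bystander (eyepiece, dropper bottle, beaker, tape roll, grease pot) is pushed more than 30 mm from its place (distance of any of eyepiece, dropper, beaker, tape_roll, grease_pot from where it was at the start of the episode above 0.03 m).
It also fails if it takes over 67 s, if anything falls off the work surface, if the arm or the gripper's body presses on something with over 40 N, if the wrist force passes 120 N, or if a joint passes its speed limit or range.

## Robot

A 7-joint arm with a two-finger parallel gripper is mounted at the origin on a cart in front of the work surface, level with it; the furniture and walls round the work are solid. World frame = base frame: x ahead of the robot, y to its left, z up, the work surface at z = 0. Lengths are in mm, angles in rad, forces in N, time in s.
With the tool pointing down it reaches from about 425 to 950 mm from the base axis. Payload 4.7 kg.
Tool frame: the origin (TCP) lies midway between the tips of the shut fingers; the grasp point (between the pads) lies 19 mm behind it; z points along the fingers, y is the line along which they close (so a half turn about z gives the same grasp; the last joint's range is limited). The gripper opens to 87 mm and grips with 3 to 60 N. Pads are 19 mm wide; open, the fingers measure 117 mm over their backs; the gripper's body (75 mm by 190 mm) begins 51 mm behind the grasp point.
Start: joints at [1.281, 0.469, -0.049, 1.532, 0.024, 1.141, -0.082], TCP at [174.098, -652.18, 222.573] pointing down, gripper open.
Joint ranges: [-2.59, 2.59], [-0.33, 1.99], [-1.39, 1.29], [0.1, 2.45], [-1.04, 4.18], [0.21, 1.99], [-2.66, 2.66]. Speed limits (rad/s): [2.57, 2.57, 3.14, 3.14, 3.14, 3.14, 3.14].

## Interface

Orientations are given as a unit quaternion [x, y, z, w].
In Python, from bench import r, optics, order gives the robot as it stands.
- The arm moves only by the tool apply_moves, never from a script. Its argument "steps" is text: rows parted by semicolons, each of 5 numbers parted by spaces: the closure, from 0 (fully open) to 1 (shut), then the shift along the tool's x, y, z in cm, then the turn about the tool's z in rad. A call has 1 to 5 rows; each row shifts and turns the commanded pose from where the row before left it, along the tool's axes as they then stand; what a row does not reach is not made up. A row lasts 1/12 s, in which the tool goes at most 41.7 mm and 7.16 degrees, less where a joint would pass 70% of its speed; a pose out of reach is approached as far as the arm can. A call is refused whole if a number of a shift passes 4.17 or a number of a turn 0.125, either way. A call with a gripper value outside its range is refused whole. The fingers move at their own pace and stop on an object; "squeeze" is the grip in N (left out, the last holds). Time passes only in rows, so rows that do not move let the fingers close. It gives the time, the measured TCP pose, the force, the opening and the grip force at its end, in the units of the state.
- r.state(): the state, without advancing time (a new reading comes with each control period).
- optics.get_image(name): name is "side" or "top" or "wrist"; returns the picture (384x512x3 uint8, red, green, blue); there is no depth.
- optics.camera_params(name): a dict with "K" (3x3 intrinsics, pixels), "world_to_cam" (4x4, takes a point from world to camera coordinates). Camera axes: x right, y up, looking along -z (the intrinsics and any distortion apply to the point x, -y, -z); pixel columns grow to the right and rows downward; lengths in mm; the calibration is good to about 2 mm. A picture is of the moment at which its call begins: read the wrist's pose just before it. camera_params takes no time and is no camera call; for the wrist camera it gives the pose at the moment of the call.
- order.close_job(): hands the job in; it is judged then, once.
The state is a dict: "time": time; "q": joint angles; "joint_velocities": joint speeds; "effort": joint torques, N m; "tcp_pos": TCP position; "orientation": TCP orientation; "contact_force": force on the tool from outside, world axes, zero at the start; "wrist_torque": the same for the moment, N m; "gripper_width": finger opening in mm; "gripper_force": force on a finger pad.
Only numpy, scipy, OpenCV 4.12 (cv2) and the standard library are available. Lean on these libraries where they do the work, as an engineer would, in place of code of your own. Each camera call takes 0.05 s, during which the arm holds its last target. There are 200 camera calls.

## Working session

There is one attempt and no reset: what is moved stays moved. The work goes in short steps, Python scripts to look and compute and a tool call to move; the robot and the scene stay as the last step left them, time stands still between calls to the robot, and variables do not carry over. Pictures are saved under pics/ and viewed, at most 10 in all, crops included, and the job is handed in when it is done.

Besides the shell and the picture viewer there is one more tool, called after "Emit:" as name(argument=value, ...) on one line, values as JSON. apply_moves: Moves the arm, as the interface text tells. Its arguments: {"type":"object","properties":{"steps":{"type":"string"},"squeeze":{"type":"number"}},"required":["steps"]}

```bash
ls; mkdir -p pics; python3 - <<'E'
from bench import r,optics
import cv2,numpy as np
s=r.state();print(s)
for n in ["side","top"]:
    im=optics.get_image(n);cv2.imwrite(f"pics/{n}0.png",im[:,:,::-1])
    p=optics.camera_params(n);print(n,p)
a=cv2.imread("pics/side0.png");b=cv2.imread("pics/top0.png")
cv2.imwrite("pics/s0b.png",cv2.resize(a,(800,600)));cv2.imwrite("pics/t0b.png",cv2.resize(b,(800,600)))
E
```

```text
pics
{'time': 0.0, 'q': array([ 1.28109254,  0.46945323, -0.04860532,  1.53371308,  0.02411067,
        1.14099263, -0.08228041]), 'joint_velocities': array([ 7.82311320e-05,  4.23623863e-04, -1.47489976e-03,  1.41355751e-03,
        3.15410539e-03, -1.20124957e-03, -7.38101561e-05]), 'effort': array([-3.28146189e-05, -5.07984710e+01, -8.09866539e-02, -2.36157399e+01,
       -6.14401884e-02,  3.79637070e-02,  1.70026688e-04]), 'tcp_pos': array([ 173.90866745, -651.58051508,  221.48341795]), 'orientation': array([ 9.91504979e-01,  1.30064970e-01, -1.67459230e-04, -9.75804727e-04]), 'contact_force': array([ 0.21871988,  0.17073666, -0.06804977]), 'wrist_torque': array([ 0.09064269, -0.0549915 , -0.007608  ]), 'gripper_force': 0.0, 'gripper_width': 86.99316114516738}
side {'K': array([[360.20010688,   0.        , 255.35563791],
       [  0.        , 360.20010688, 196.76930528],
       [  0.        ,   0.        ,   1.        ]]), 'world_to_cam': array([[ 9.67117950e-01, -2.54168979e-01,  9.00004917e-03,
        -5.09921310e+02],
       [ 7.75065017e-02,  3.28248675e-01,  9.41406155e-01,
        -1.82998717e+02],
       [-2.42230496e-01, -9.09753229e-01,  3.37154934e-01,
        -8.68674748e+02],
       [ 0.00000000e+00,  0.00000000e+00,  0.00000000e+00,
         1.00000000e+00]])}
top {'K': array([[353.0748451 ,   0.        , 250.45009027],
       [  0.        , 353.0748451 , 197.1855915 ],
       [  0.        ,   0.        ,   1.        ]]), 'world_to_cam': array([[ 2.31909975e-02, -9.99136644e-01,  3.44694788e-02,
         1.24533773e+01],
       [ 9.89063372e-01,  2.79533016e-02,  1.44818022e-01,
        -5.54650521e+02],
       [-1.45656528e-01,  3.07340245e-02,  9.88857723e-01,
        -9.91648966e+02],
       [ 0.00000000e+00,  0.00000000e+00,  0.00000000e+00,
         1.00000000e+00]])}
```

View pics/s0b.png

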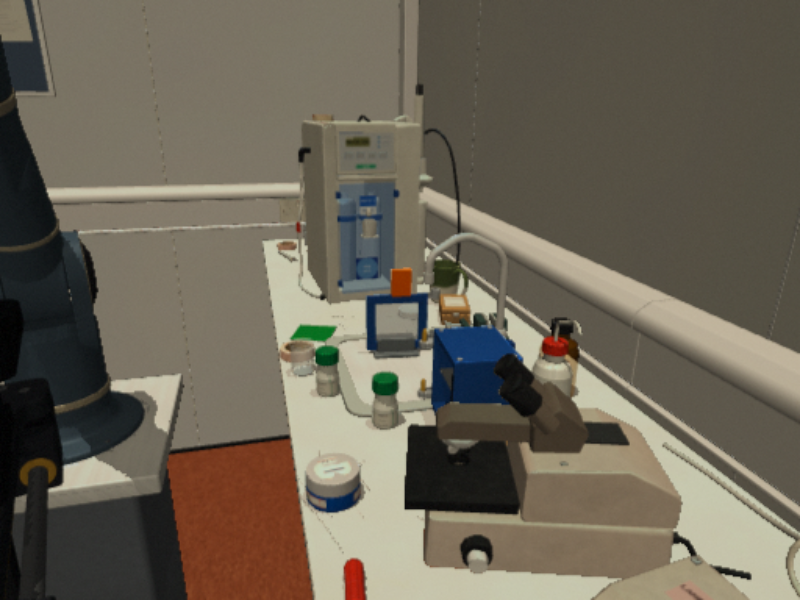

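View pics/t0b.png

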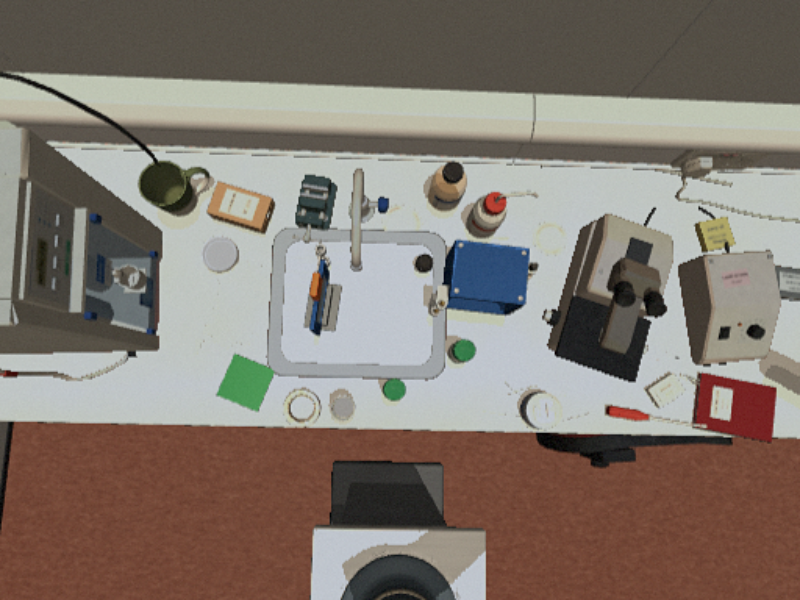

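The side view shows the door in its stand at about (397,322), with the cabinet behind the bottles. In the top view the cabinet roof is at (487,277), its brackets at (438,298), the target bottle's cap at (462,350) and the mat at (245,382). The door and orange tab are at (318,290), and the tap spout is at (357,260).

```bash
cat > h.py <<'E'
import numpy as np,cv2
from bench import r,optics
def ray(p,uv):
    K,T=p["K"],p["world_to_cam"];R=T[:3,:3];c=-R.T@T[:3,3]
    a=np.linalg.solve(K,[uv[0],uv[1],1.]);d=R.T@np.array([a[0],-a[1],-a[2]])
    return c,d/np.linalg.norm(d)
def onz(p,uv,z):
    c,d=ray(p,uv);return (c+d*(z-c[2])/d[2])
def tri(p1,u1,p2,u2):
    c1,d1=ray(p1,u1);c2,d2=ray(p2,u2)
    t=np.linalg.lstsq(np.c_[d1,-d2],c2-c1,rcond=None)[0]
    a,b=c1+d1*t[0],c2+d2*t[1];return (a+b)/2,np.linalg.norm(a-b)
def proj(p,X):
    x=p["world_to_cam"]@np.r_[X,1];q=p["K"]@np.array([x[0],-x[1],-x[2]]);return q[:2]/q[2]
def blobs(im,lo,hi,mn=15):
    m=cv2.inRange(cv2.cvtColor(im,cv2.COLOR_RGB2HSV),lo,hi)
    n,l,s,c=cv2.connectedComponentsWithStats(m)
    return [(c[i],s[i],(l==i)) for i in range(1,n) if s[i][4]>=mn]
G=((50,100,40),(85,255,255));B=((105,130,40),(125,255,255));O=((4,170,120),(16,255,255))
np.set_printoptions(precision=1,suppress=True)
E
python3 - <<'E'
from h import *
ims={n:cv2.imread(f"pics/{n}0.png")[:,:,::-1].copy() for n in("top","side")}
P={n:optics.camera_params(n) for n in ims}
for n in ims:
  for nm,c in(("green",G),("blue",B),("orange",O)):
    for ct,s,l in blobs(ims[n],*c):
      rect=cv2.minAreaRect(np.argwhere(l)[:,::-1].astype(np.float32))
      print(n,nm,ct,s,"rect",cv2.boxPoints(rect).tolist() if s[4]>60 else "")
t=P["top"]
crop=lambda im,x,y,w,h,k:cv2.resize(im[y:y+h,x:x+w],None,fx=k,fy=k,interpolation=cv2.INTER_CUBIC)
A=crop(ims["top"],170,130,190,120,4)
cv2.imwrite("pics/c1.png",A[:,:,::-1])
B2=crop(ims["side"],200,140,160,140,4)
cv2.imwrite("pics/c2.png",B2[:,:,::-1])
E
```

```text
top green [296.7 223.9] [290 218  14  13 144] rect [[290.0, 218.0], [303.0, 218.0], [303.0, 230.0], [290.0, 230.0]]
top green [157.  244.3] [139 227  36  36 788] rect [[138.51724243164062, 251.79310607910156], [149.68966674804688, 225.72415161132812], [175.39657592773438, 236.7414093017578], [164.22415161132812, 262.81036376953125]]
top green [252.  248.9] [245 242  14  14 144] rect [[243.00003051757812, 249.00003051757812], [252.00003051757812, 240.00003051757812], [261.0000305175781, 249.00003051757812], [252.00003051757812, 258.0000305175781]]
top blue [244.5 130.3] [242 127   6   8  46] rect 
top blue [ 59.5 139.2] [ 58 137   4   6  21] rect 
top blue [311.8 176.9] [ 286  154   53   47 1939] rect [[285.8581237792969, 196.18296813964844], [291.0252990722656, 153.12303161621094], [339.2508239746094, 158.9101104736328], [334.0836486816406, 201.9700469970703]]
top blue [ 64.1 171.3] [ 62 164   5  17  51] rect 
top blue [205.6 171.2] [204 166   4  12  26] rect 
top blue [200.6 202. ] [198 193   6  19  55] rect 
top blue [ 56.  201.5] [ 54 200   5   4  20] rect 
top orange [201.  181.8
[... 1219 characters left out ...]
200 313  28  15 163] rect [[199.47706604003906, 321.2569274902344], [227.00001525878906, 313.0000305175781], [229.8348846435547, 322.4495544433594], [202.3119354248047, 330.7064514160156]]
side orange [256.3 180.1] [250 172  13  17 210] rect [[250.0, 172.0], [262.0, 172.0], [262.0, 188.0], [250.0, 188.0]]
side orange [355.2 218.5] [348 215  16   8  45] rect 
side orange [153.5 333.6] [ 107  282   91  102 5278] rect [[105.94752502441406, 292.0713195800781], [184.3660125732422, 280.1596374511719], [199.69444274902344, 381.0717468261719], [121.27595520019531, 392.9834289550781]]
side orange [225.3 369.4] [220 358  12  26 149] rect [[220.0, 358.0], [231.0, 358.0], [231.0, 383.0], [220.0, 383.0]]
```

View pics/c1.png

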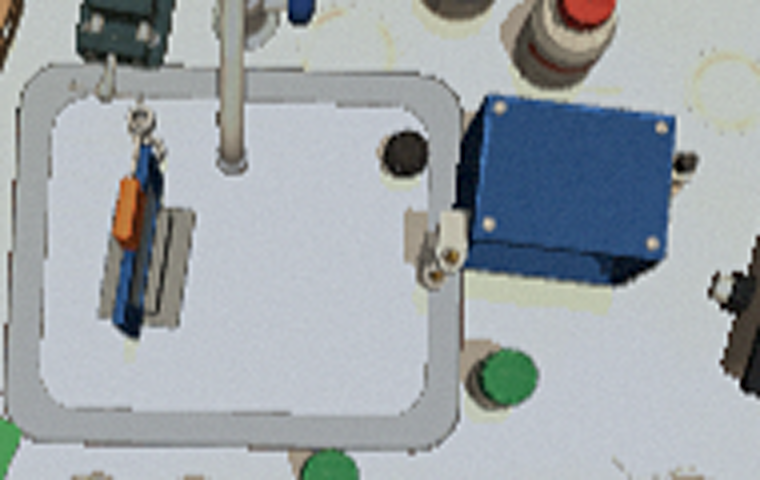

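View pics/c2.png

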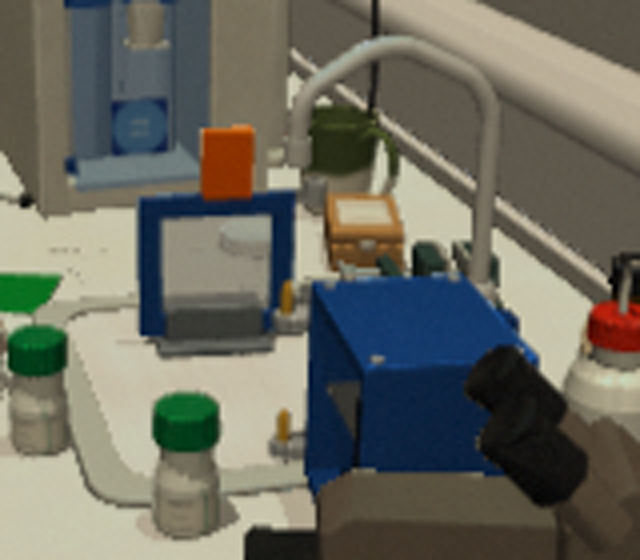

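The crops show these points, in full-image pixels. In the top view the pin tips are at (283,194) and (279,199), the knuckle ring at (205,160) and the tap spout end at (228,170). In the side view the pins are at (272,211) and (271,242), and the tap arch tops out near (299,150).

```bash
python3 - <<'E'
from h import *
T=optics.camera_params("top");S=optics.camera_params("side")
C=lambda u,v:(170+u/4-.4,130+v/4-.4)
D=lambda u,v:(200+u/4-.4,140+v/4-.4)
print("bottle",onz(T,(296.7,223.9),82),"tri",tri(T,(296.7,223.9),S,(245.8,239.5)))
print("other",onz(T,(252,248.9),82))
print("mat",onz(T,(157,244.3),3),[onz(T,p,3)[:2] for p in [(138.5,251.8),(149.7,225.7),(175.4,236.7),(164.2,262.8)]])
print("pinhi",onz(T,C(452,256),137),tri(T,C(452,256),S,D(288,283)))
print("pinlo",onz(T,C(433,275),47),tri(T,C(433,275),S,D(284,410)))
print("roof screws",[onz(T,C(*p),141)[:2] for p in[(500,107),(662,127),(488,224),(653,243)]])
print("roof corners",[onz(T,C(*p),140)[:2] for p in[(490,95),(677,117),(468,240),(665,258)]])
print("tab top ctr",onz(T,(201,181.8),172),"tri",tri(T,(201,181.8),S,(256.3,178)))
print("tab rect",[onz(T,p,174)[:2] for p in[(198,188.8),(200,174.4),(204.1,175),(202.1,189.4)]])
print("door top edge ends",onz(T,C(147,150),124),onz(T,C(125,328),124),"knuckle top",onz(T,C(140,121),131))
print("side low corners", )
print("spout end",tri(T,C(232,160),S,D(300,150)))
print("arch top: side ray at y of spout", tri(T,C(231,60),S,D(395,45)))
print("eyepiece",onz(T,C(405,153),45))
E
```

```text
bottle [ 476.5 -102.5   82. ] tri (array([ 476.2, -102.5,   82.2]), np.float64(0.5586962087216784))
other [404.7  20.4  82. ]
mat [411.7 297.5   3. ] [array([388.7, 349.9]), array([465.8, 322.3]), array([435.2, 244.9]), array([358.6, 273.3])]
pinhi [551.9 -55.5 137. ] (array([553.1, -56.2, 132.1]), np.float64(0.8259983439396473))
pinlo [552.  -52.9  47. ] (array([553.3, -53.6,  41.8]), np.float64(1.1744928425529522))
roof screws [array([653.7, -86.4]), array([ 643.4, -196.2]), array([573.5, -78.8]), array([ 563.9, -189.2])]
roof corners [array([662.1, -79.7]), array([ 650.9, -206.8]), array([562.5, -65.7]), array([ 554.2, -197.4])]
tab top ctr [570.8 157.8 172. ] tri (array([572.7, 160.3, 152.6]), np.float64(3.4499482727922754))
tab rect [array([552.2, 164.3]), array([589.5, 160.9]), array([588.3, 150.5]), array([550.9, 153.9])]
door top edge ends [620.6 150.5 124. ] [499.4 160.1 124. ] knuckle top [638.8 155.3 131. ]
side low corners
spout end (array([605.7,  90.8, 172.9]), np.float64(2.496355133227589))
arch top: side ray at y of spout (array([661.6,  87.3, 245.2]), np.float64(25.44335392961742))
eyepiece [642.6 -31.3  45. ]
```

Emit:
apply_moves(steps="0 0 0 -2 0.125; 0 0 0 -2 0.125; 0 0 0 0 0.011; 0 1.88 -3.43 0 0; 0 1.88 -3.43 0 0", squeeze=25)

```text
time: 0.52
tcp_pos: [210.1, -583.9, 261.4]
orientation: [1.0, -0.002, -0.001, -0.0]
contact_force: [1.1, -0.3, 0.2]
gripper_width: 87.3
gripper_force: 0.0
```

Emit:
apply_moves(steps="0 1.88 -3.43 0 0; 0 1.88 -3.43 0 0; 0 1.88 -3.43 0 0; 0 1.88 -3.43 0 0; 0 1.88 -3.43 0 0")

```text
time: 0.93
tcp_pos: [306.0, -410.0, 261.9]
orientation: [1.0, 0.001, -0.0, -0.0]
contact_force: [1.8, 0.1, 0.7]
gripper_width: 87.2
gripper_force: 0.0
```

Emit:
apply_moves(steps="0 1.88 -3.43 0 0; 0 1.88 -3.43 0 0; 0 1.88 -3.43 0 0; 0 1.88 -3.43 0 0; 0 1.88 -3.43 0 0")

```text
time: 1.35
tcp_pos: [399.9, -238.6, 262.1]
orientation: [1.0, 0.001, -0.0, 0.0]
contact_force: [0.5, -0.9, 0.2]
gripper_width: 87.2
gripper_force: 0.0
```

Emit:
apply_moves(steps="0 1.88 -3.43 0 0; 0 1.88 -3.43 0 0; 0 1.88 -3.43 0 0; 0 0 0 0 0; 0 0 0 0 0")

```text
time: 1.77
tcp_pos: [456.7, -135.3, 262.0]
orientation: [1.0, 0.003, -0.0, -0.0]
contact_force: [-0.1, -0.8, 0.1]
gripper_width: 86.7
gripper_force: 0.0
```

```bash
python3 - <<'E'
from h import *
print(r.state()["tcp_pos"])
p=optics.camera_params("wrist");im=optics.get_image("wrist")
np.save("pics/w1.npy",im);np.save("pics/w1p.npy",p,allow_pickle=True)
cv2.imwrite("pics/w1.png",cv2.resize(im[:,:,::-1],(768,576)))
for c,s,l in blobs(im,*G,mn=80): print(c,s,onz(p,c,82))
print(p["K"][0,0],-p["world_to_cam"][:3,:3].T@p["world_to_cam"][:3,3])
for n in((476.5,-102.5,82),(553,-55.5,137),(553,-55.5,47)): print(proj(p,n))
E
```

```text
[ 456.7 -135.3  262. ]
[224.1 155.7] [206 137  36  36 818] [ 475.4 -106.4   82. ]
[112.  219.8] [ 95 203  36  34 908] [404.9  16.3  82. ]
331.0173525353537 [ 521.9 -135.3  423.2]
[220.3 154.6]
[154.7  69.5]
[178.6  79.3]
```

View pics/w1.png

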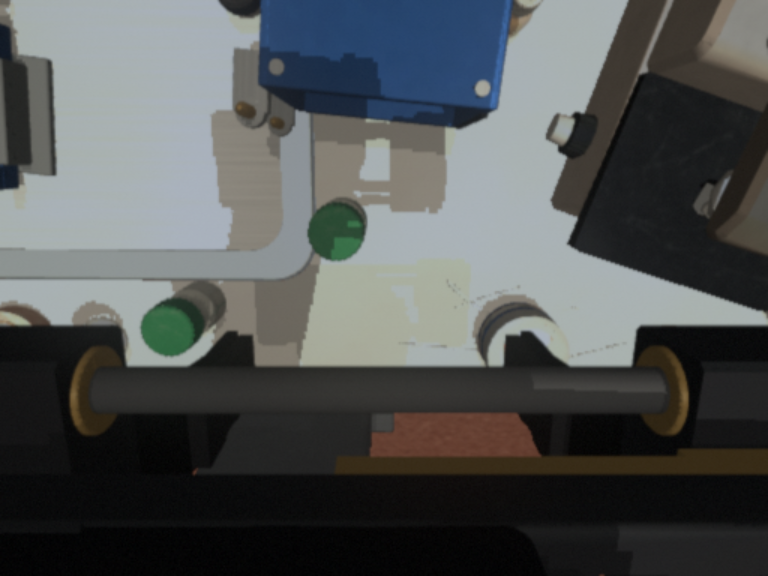

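The wrist view shows the target bottle's cap at (336,231) of 768, and the pins at (244,106) and (278,122). The wrist camera puts everything about 4 mm further towards -y than the top camera, so I use the mean.

Emit:
apply_moves(steps="0 1.95 -3.05 0 0; 0 0 0 4 0; 0 0 0 4 0; 0 0 0 4 0; 0 0 0 4 0")

```text
time: 2.23
tcp_pos: [474.8, -109.2, 100.9]
orientation: [1.0, -0.001, 0.0, 0.001]
contact_force: [-0.1, 0.1, -0.5]
gripper_width: 86.8
gripper_force: 0.0
```

Emit:
apply_moves(steps="0 0 0 3 0; 0 0 0 2.6 0; 0 0 0 0 0; 1 0 0 0 0; 1 0 0 0 0")

```text
time: 2.65
tcp_pos: [476.5, -108.3, 47.7]
orientation: [1.0, -0.001, 0.001, 0.0]
contact_force: [0.3, 0.3, 0.3]
gripper_width: 80.1
gripper_force: 0.0
```

Emit:
apply_moves(steps="1 0 0 0 0; 1 0 0 0 0; 1 0 0 0 0; 1 0 0 0 0; 1 0 0 0 0")

```text
time: 3.07
tcp_pos: [476.0, -107.4, 47.1]
orientation: [1.0, -0.0, 0.001, 0.0]
contact_force: [0.1, 0.6, -0.7]
gripper_width: 48.3
gripper_force: 0.0
```

Emit:
apply_moves(steps="1 0 0 0 0; 1 0 0 0 0; 1 0 0 0 0; 1 0 0 0 0; 1 0 0 0 0")

```text
time: 3.48
tcp_pos: [475.9, -107.1, 46.7]
orientation: [1.0, -0.0, 0.0, -0.0]
contact_force: [-1.1, 0.4, 3.1]
gripper_width: 40.2
gripper_force: 24.9
```

Emit:
apply_moves(steps="1 0 0 -1 0; 1 0 0 -2 0; 1 0 0 -4 0; 1 0 0 -4 0; 1 0 0 0 0")

```text
time: 3.9
tcp_pos: [480.5, -107.8, 163.8]
orientation: [1.0, -0.0, 0.007, 0.002]
contact_force: [0.5, -0.3, -0.2]
gripper_width: 40.8
gripper_force: 24.9
```

```bash
python3 - <<'E'
from h import *
print(r.state())
im=optics.get_image("top");p=optics.camera_params("top");S=optics.camera_params("side");si=optics.get_image("side")
for n,i,q in(("t",im,p),("s",si,S)):
  for c,s,l in blobs(i,*G): print(n,c,s)
cv2.imwrite("pics/s1.png",si[:,:,::-1])
cv2.imwrite("pics/t1.png",im[:,:,::-1])
E
```

```text
{'time': 3.9, 'q': array([ 0.5,  0.3, -0.4,  2. ,  0.1,  0.9, -1.6]), 'joint_velocities': array([-0. ,  0.1,  0. ,  0.1,  0. , -0.1, -0. ]), 'effort': array([  1. , -34.4,  -1.7, -18.5,  -0.2,   0.9,   0.2]), 'tcp_pos': array([ 480.5, -107.8,  163.8]), 'orientation': array([ 1., -0.,  0.,  0.]), 'contact_force': array([ 0.5, -0.3, -0.2]), 'wrist_torque': array([-0. , -0.1,  0. ]), 'gripper_force': 24.87470562569797, 'gripper_width': 40.79983228893012}
t [157.  244.3] [139 227  36  36 788]
t [252. 249.] [245 243  14  13 143]
s [242.  202.3] [239 196   6  12  47]
s [200.3 212.6] [186 208  29  10 213]
s [208.6 227.4] [202 221  14  13 155]
```

Emit:
apply_moves(steps="1 -0.3 -1.5 0 0; 1 -0.5 -2.8 0 0; 1 -0.6 -3.5 0 0; 1 -0.6 -3.5 0 0; 1 -0.6 -3.5 0 0")

```text
time: 4.42
tcp_pos: [447.8, 41.6, 155.1]
orientation: [1.0, -0.001, -0.002, 0.0]
contact_force: [1.5, -0.4, -1.3]
gripper_width: 40.6
gripper_force: 24.9
```

Emit:
apply_moves(steps="1 -0.6 -3.5 0 0; 1 -0.6 -3.5 0 0; 1 -0.6 -3.5 0 0; 1 -0.6 -3.5 0 0; 1 -0.6 -3.5 0 0")

```text
time: 4.83
tcp_pos: [418.0, 216.4, 155.1]
orientation: [1.0, -0.0, -0.002, 0.001]
contact_force: [0.9, 0.2, -0.6]
gripper_width: 40.1
gripper_force: 24.9
```

Emit:
apply_moves(steps="1 -0.6 -3.5 0 0; 1 -0.5 -2.8 0 0; 1 -0.2 -1.5 0 0; 1 0 0 0 0; 1 0 0 0 0")

```text
time: 5.25
tcp_pos: [405.5, 293.4, 155.0]
orientation: [1.0, 0.001, -0.001, 0.001]
contact_force: [-0.1, -0.0, -1.1]
gripper_width: 40.3
gripper_force: 24.9
```

```bash
python3 - <<'E'
from h import *
print(r.state()["tcp_pos"],r.state()["gripper_width"])
p=optics.camera_params("wrist");im=optics.get_image("wrist")
for c,s,l in blobs(im,*G,mn=80): print(c,s,onz(p,c,3))
T=optics.camera_params("top");t=optics.get_image("top")
for c,s,l in blobs(t,*G): print(c,s,onz(T,c,3),onz(T,c,200))
E
```

```text
[405.5 293.4 155. ] 40.271827713149236
[247.6 163.4] [ 196  119  107   88 5428] [420.5 297.1   3. ]
[252.8 229.8] [ 211  212   83   32 1841] [353.2 292.1   3. ]
[253.2 288.2] [ 209  276   89   28 2055] [287.9 291.5   3. ]
[144.1 245. ] [143 238   3  15  30] [408.8 335.    3. ] [407.8 283.4 200. ]
[160.1 246. ] [159 238   3  17  35] [406.9 288.3   3. ] [406.3 245.4 200. ]
[252.  248.9] [246 242  13  14 143] [404.8  17.3   3. ] [404.6  24.9 200. ]
```

Emit:
apply_moves(steps="1 0.6 -0.2 3 0; 1 0 0 4 0; 1 0 0 2.5 0; 1 0 0 0.6 0; 1 0 0 0.35 0")

```text
time: 5.77
tcp_pos: [412.4, 293.7, 50.7]
orientation: [1.0, -0.001, -0.001, 0.001]
contact_force: [0.3, 0.2, -0.8]
gripper_width: 40.2
gripper_force: 24.9
```

Emit:
apply_moves(steps="1 0 0 0 0; 0.5 0 0 0 0; 0.3 0 0 0 0; 0.2 0 0 0 0; 0.2 0 0 0 0")

```text
time: 6.18
tcp_pos: [413.5, 296.2, 53.2]
orientation: [1.0, -0.0, 0.001, -0.001]
contact_force: [0.3, 0.1, 0.0]
gripper_width: 56.3
gripper_force: 0.0
```

Emit:
apply_moves(steps="0 0 0 0 0; 0 0 0 0 0; 0 0 0 0 0; 0 0 0 0 0; 0 0 0 0 0")

```text
time: 6.6
tcp_pos: [412.7, 295.8, 52.0]
orientation: [1.0, -0.0, -0.0, 0.0]
contact_force: [-0.5, -0.4, -0.9]
gripper_width: 84.7
gripper_force: 0.0
```

Emit:
apply_moves(steps="0 0 0 -2 0; 0 0 0 -4.1 0; 0 0 0 -4.1 0; 0 0 0 -4.1 0; 0 0 0 -4.1 0")

```text
time: 7.02
tcp_pos: [412.2, 295.6, 237.9]
orientation: [1.0, 0.0, -0.0, 0.0]
contact_force: [0.4, -0.2, -0.5]
gripper_width: 87.0
gripper_force: 0.0
```

Emit:
apply_moves(steps="0 2.1 2.7 0 0; 0 2.1 2.7 0 0; 0 2.1 2.7 0 0; 0 2.1 2.7 0 0; 0 2.1 2.7 0 0")

```text
time: 7.43
tcp_pos: [518.4, 159.3, 236.2]
orientation: [1.0, -0.0, 0.0, 0.0]
contact_force: [0.9, -0.9, 0.3]
gripper_width: 87.1
gripper_force: 0.0
```

Emit:
apply_moves(steps="0 0 0 -2.5 0; 0 0 0 0 0; 0 0 0 0 0; 0 0 0 0 0")

```text
time: 7.77
tcp_pos: [517.0, 161.4, 260.6]
orientation: [1.0, 0.001, -0.0, 0.0]
contact_force: [-0.3, 1.0, -1.1]
gripper_width: 87.1
gripper_force: 0.0
```

```bash
python3 - <<'E'
from h import *
print(r.state()["tcp_pos"])
p=optics.camera_params("wrist");im=optics.get_image("wrist")
cv2.imwrite("pics/w2.png",im[:,:,::-1]);np.save("pics/w2p.npy",p,allow_pickle=True)
for n,cc in(("g",G),("o",O),("b",B)):
  for c,s,l in blobs(im,*cc,mn=60):
    print(n,c,s,cv2.boxPoints(cv2.minAreaRect(np.argwhere(l)[:,::-1].astype(np.float32))).tolist())
T=optics.camera_params("top");t=optics.get_image("top")
cv2.imwrite("pics/t2.png",t[:,:,::-1])
for c,s,l in blobs(t,*G,mn=50): print(c,s,onz(T,c,3)[:2],onz(T,c,85)[:2])
E
```

```text
[517.  161.4 260.6]
g [154.  224.4] [ 120  204   70   41 1276] [[118.60000610351562, 243.1999969482422], [132.0, 203.00001525878906], [190.79998779296875, 222.6000213623047], [177.39999389648438, 262.79998779296875]]
b [263.1  79.4] [258  62  11  37 223] [[257.0188293457031, 97.48471069335938], [260.7247009277344, 61.66117858886719], [268.1623229980469, 62.43058776855469], [264.4564514160156, 98.25411987304688]]
[154.  245.5] [139 227  30  36 577] [408. 306.] [407.7 286.8]
[252.  248.9] [245 242  14  14 144] [404.8  17.4] [404.7  20.6]
```

View pics/w2.png

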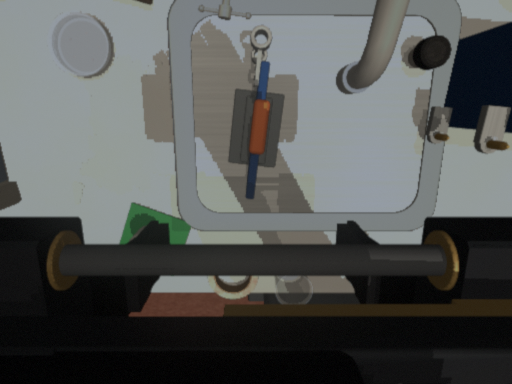

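The wrist view shows the tab top at (260,126), the door's top edge from (264,62) to (250,198) and the knuckle ring at (261,38). The upper pin is at (497,145), the lower pin at (440,136) and the spout end at (360,78).

```bash
python3 - <<'E'
from h import *
im=cv2.imread("pics/w2.png")[:,:,::-1].copy();p=np.load("pics/w2p.npy",allow_pickle=True).item()
h=cv2.cvtColor(im,cv2.COLOR_RGB2HSV)
for c,s,l in blobs(im,(2,130,70),(14,255,255),60):
  if s[1]<200: 
    b=cv2.boxPoints(cv2.minAreaRect(np.argwhere(l)[:,::-1].astype(np.float32)));print("tab",c,s,b.tolist(),[onz(p,q,176)[:2] for q in b],onz(p,c,176))
print("edge",onz(p,(264.5,62),124),onz(p,(250,198),124))
print("kn",onz(p,(261,38),131))
# pins: brass
for c,s,l in blobs(im,(8,120,40),(25,255,255),10):
  if c[0]>420 and c[1]<170: 
    xy=np.argwhere(l)[:,::-1]; print("brass",c,s); print(onz(p,(s[0]+s[2]-1,c[1]),137),onz(p,(s[0]+s[2]-1,c[1]),47))
w=np.load("pics/w1.npy");p1=np.load("pics/w1p.npy",allow_pickle=True).item()
for c,s,l in blobs(w,(8,120,40),(25,255,255),5):
  if 140<c[0]<200 and c[1]<100: print("w1 brass",c,s,"ctr as z128",onz(p1,c,128),"as z38",onz(p1,c,38))
t=cv2.imread("pics/top0.png")[:,:,::-1].copy();T=optics.camera_params("top")
for c,s,l in blobs(t,(8,120,40),(25,255,255),3):
  if 270<c[0]<290 and 185<c[1]<205: print("top brass",c,s,onz(T,c,128),onz(T,c,38))
E
```

```text
tab [258.9 126.4] [249 100  21  54 810] [[247.5924835205078, 152.17852783203125], [254.45535278320312, 98.64813995361328], [269.94439697265625, 100.6339111328125], [263.0815124511719, 154.164306640625]] [array([551.4, 164.4]), array([589.7, 159.4]), array([588.3, 148.3]), array([550. , 152.9])] [570.2 156.2 176. ]
edge [621.  150.7 124. ] [502.2 163.  124. ]
kn [638.3 153.9 131. ]
brass [441.1 136.7] [435 134  13   6  58]
[559.8  -4.8 137. ] [552.8 -57.1  47. ]
brass [496.9 144.8] [487 141  22   8 127]
[553. -58. 137.] [ 543.8 -127.2   47. ]
top brass [282.6 193.8] [282 193   2   3   5] [552.8 -56.6 128. ] [567.2 -67.7  38. ]
top brass [278.5 198.5] [278 198   2   2   4] [539.8 -45.7 128. ] [552.9 -55.8  38. ]
```

Emit:
apply_moves(steps="0 2.65 0.25 0 -0; 0 2.65 0.25 0 0; 0 0 0 0 -0.1225; 0 0 0 0 -0.1225; 0 0 0 0 -0.1225")

```text
time: 8.28
tcp_pos: [570.2, 156.4, 259.9]
orientation: [0.982, 0.186, -0.001, -0.0]
contact_force: [-0.5, 0.2, -0.1]
gripper_width: 86.7
gripper_force: 0.0
```

Emit:
apply_moves(steps="0 0 0 0 -0.1225; 0 0 0 0 -0.1225; 0 0 0 0 -0.1225; 0 0 0 0 -0.1225; 0 0 0 0 -0.1225")

```text
time: 8.7
tcp_pos: [569.9, 156.4, 260.2]
orientation: [0.881, 0.474, -0.001, -0.0]
contact_force: [1.2, 0.2, -0.2]
gripper_width: 87.0
gripper_force: 0.0
```

Emit:
apply_moves(steps="0 0 0 0 -0.1225; 0 0 0 0 -0.1225; 0 0 0 0 -0.1225; 0 0 0 0 -0.1225; 0 0 0 0 0")

```text
time: 9.12
tcp_pos: [570.0, 156.3, 260.1]
orientation: [0.741, 0.672, -0.001, -0.001]
contact_force: [-0.3, 0.3, -0.5]
gripper_width: 86.8
gripper_force: 0.0
```

Emit:
apply_moves(steps="0 0 0 0 0; 0 0 0 0 0")

```text
time: 9.28
tcp_pos: [570.4, 155.9, 260.6]
orientation: [0.743, 0.67, -0.0, -0.0]
contact_force: [0.6, 0.1, -0.5]
gripper_width: 87.3
gripper_force: 0.0
```

```bash
python3 - <<'E'
from h import *
from scipy.spatial.transform import Rotation as R
s=r.state();M=R.from_quat(s["orientation"]).as_matrix()
print(s["tcp_pos"],"a",np.arctan2(M[1,0],M[0,0]),s["q"])
print("need tool",M.T@(np.array([570.2,156.2,145])-s["tcp_pos"]))
E
```

```text
[570.4 155.9 260.6] a 1.4678583745465905 [ 0.2  0.4 -0.8  1.7  0.3  1.2 -0.7]
need tool [  0.3  -0.2 115.6]
```

Emit:
apply_moves(steps="0 0 0 3.5 0; 0 0 0 3.5 0; 0 0 0 2.5 0; 0 0 0 2 0; 0.5 0 0 0 0", squeeze=45)

```text
time: 9.7
tcp_pos: [567.9, 154.3, 141.6]
orientation: [0.742, 0.67, -0.004, -0.002]
contact_force: [-0.0, -1.0, -0.8]
gripper_width: 84.6
gripper_force: 0.0
```

Emit:
apply_moves(steps="1 0 0 0 0; 1 0 0 0 0; 1 0 0 0 0; 1 0 0 0 0; 1 0 0 0 0")

```text
time: 10.12
tcp_pos: [571.4, 156.0, 147.3]
orientation: [0.742, 0.67, 0.001, 0.001]
contact_force: [0.5, -0.6, -0.1]
gripper_width: 54.7
gripper_force: 0.0
```

Emit:
apply_moves(steps="1 0 0 0 0; 1 0 0 0 0; 1 0 0 0 0; 1 0 0 0 0; 1 0 0 0 0")

```text
time: 10.53
tcp_pos: [570.9, 155.9, 146.4]
orientation: [0.742, 0.67, 0.0, 0.0]
contact_force: [-1.1, -0.4, 2.8]
gripper_width: 39.3
gripper_force: 45.0
```

Emit:
apply_moves(steps="1 0 0 -0.5 0; 1 0 0 -1.5 0; 1 0 0 -2.5 0; 1 0 0 -2.5 0; 1 0 0 -2 0")

```text
time: 10.95
tcp_pos: [570.6, 155.9, 237.3]
orientation: [0.742, 0.671, 0.0, -0.0]
contact_force: [0.9, -0.3, -1.9]
gripper_width: 39.8
gripper_force: 45.0
```

Emit:
apply_moves(steps="1 0 0 -1 0; 1 0 -1 0 0; 1 0 -1.8 0 0; 1 0 -1.8 0 0; 1 0 -1.8 0 0")

```text
time: 11.37
tcp_pos: [504.5, 161.7, 244.0]
orientation: [0.742, 0.671, -0.002, -0.001]
contact_force: [-0.5, -0.7, -1.6]
gripper_width: 39.7
gripper_force: 45.0
```

Emit:
apply_moves(steps="1 0 -1.5 0 0; 1 0 -0.8 0 0; 1 0 0 0 0; 1 0 0 0 0; 1 0 0 0 0")

```text
time: 11.78
tcp_pos: [484.9, 164.1, 245.7]
orientation: [0.742, 0.67, 0.0, -0.0]
contact_force: [0.5, 0.4, -1.1]
gripper_width: 39.6
gripper_force: 45.0
```

```bash
python3 - <<'E'
from h import *
s=r.state();print(s["tcp_pos"],s["contact_force"],s["wrist_torque"],s["gripper_width"])
p=optics.camera_params("wrist");im=optics.get_image("wrist")
cv2.imwrite("pics/w3.png",im[:,:,::-1]);np.save("pics/w3p.npy",p,allow_pickle=True)
a=optics.get_image("side");cv2.imwrite("pics/s3.png",a[:,:,::-1])
b=cv2.resize(a[130:290,180:340],(576,576))
cv2.imwrite("pics/cmb3.png",np.hstack([cv2.resize(im,(512,384)),cv2.resize(a[130:290,200:320],(288,384))])[:,:,::-1])
E
```

```text
[484.9 164.1 245.7] [ 0.5  0.4 -1.1] [-0.1 -0.1  0. ] 39.56898188216051
```

View pics/cmb3.png

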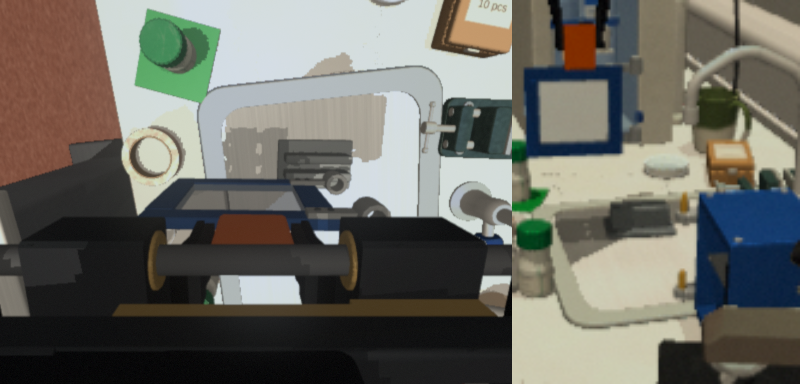

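The wrist view shows the bottle upright on the mat. The held door's lower knuckle ring is at (338,183) and its upper one at (370,208). In the side view the door hangs level and clear.

```bash
python3 - <<'E'
from h import *
from scipy.spatial.transform import Rotation as R
p=np.load("pics/w3p.npy",allow_pickle=True).item()
tcp=np.array([484.9,164.1,245.7]);a=1.468;X=np.array([np.cos(a),np.sin(a)]);Y=np.array([np.sin(a),-np.cos(a)])
dz=107.3
for nm,uv,z in(("hi",(370,208),dz+123),("lo",(338,183),dz+33)):
    w=onz(p,uv,z);d=w[:2]-tcp[:2];print(nm,w,"tool",d@X,d@Y)
print("expected tool +6,70; pix",[proj(p,np.r_[tcp[:2]+X*6+Y*70,z]) for z in(dz+123,dz+33)])
# panel bottom edge corners / top edge
im=cv2.imread("pics/w3.png")[:,:,::-1].copy()
cv2.imwrite("pics/c3.png",cv2.resize(im[150:240,280:420],None,fx=5,fy=5,interpolation=cv2.INTER_CUBIC)[:,:,::-1])
for c,s,l in blobs(im,*G,mn=80): print(c,s,onz(p,c,85)[:2],onz(p,c,3)[:2])
E
```

```text
hi [550.2 170.  230.3] tool 12.563129428371841 64.3550397051336
lo [554.8 163.9 140.3] tool 6.953133258793017 69.57026530997273
expected tool +6,70; pix [array([379. , 219.2]), array([338.4, 184.1])]
[174.8  55.7] [ 136   10   84   92 4838] [425.4 283.9] [408.9 297.7]
```

View pics/c3.png

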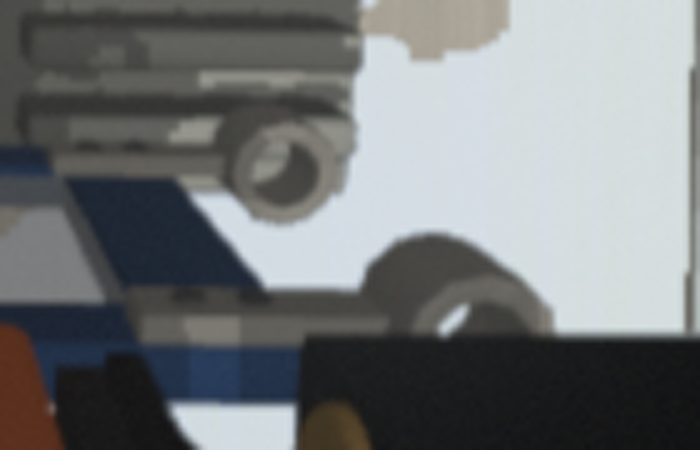

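Emit:
apply_moves(steps="1 -1 0 0 0; 1 -2 0 0 0; 1 -2.6 0 0 0; 1 -2.8 0 0 0; 1 -2.8 -0.2 0 0")

```text
time: 12.3
tcp_pos: [471.1, 51.4, 246.0]
orientation: [0.742, 0.671, 0.0, 0.0]
contact_force: [0.4, -1.8, -1.8]
gripper_width: 39.6
gripper_force: 45.0
```

Emit:
apply_moves(steps="1 -2.8 -0.3 0 0; 1 -2.8 -0.4 0 0; 1 -2.4 -0.4 0 0; 1 -1.8 -0.1 0 0; 1 -1 0 0 0")

```text
time: 12.72
tcp_pos: [447.3, -56.5, 245.9]
orientation: [0.743, 0.669, -0.001, 0.0]
contact_force: [-0.0, 0.2, -1.9]
gripper_width: 39.4
gripper_force: 45.0
```

Emit:
apply_moves(steps="1 0 0 1.5 0; 1 0 0 2 0; 1 0 0 1.5 0; 1 0 0 0.7 0; 1 0 0 0 0")

```text
time: 13.13
tcp_pos: [447.2, -52.8, 187.7]
orientation: [0.742, 0.671, -0.001, -0.002]
contact_force: [-0.3, -0.3, -1.3]
gripper_width: 39.5
gripper_force: 45.0
```

Emit:
apply_moves(steps="1 0 0 0 0; 1 0 0 0 0; 1 0 0 0 0; 1 0 0 0 0")

```text
time: 13.47
tcp_pos: [448.7, -52.9, 189.9]
orientation: [0.742, 0.671, 0.0, 0.001]
contact_force: [0.3, -0.0, -1.9]
gripper_width: 39.6
gripper_force: 45.0
```

```bash
python3 - <<'E'
from h import *
from scipy.spatial.transform import Rotation as R
s=r.state();M=R.from_quat(s["orientation"]).as_matrix();tcp=s["tcp_pos"]
p=optics.camera_params("wrist");im=optics.get_image("wrist")
print(tcp,np.arctan2(M[1,0],M[0,0]),s["gripper_width"])
np.save("pics/w4s.npy",dict(p=p,tcp=tcp,M=M),allow_pickle=True)
cv2.imwrite("pics/w4.png",im[:,:,::-1]);a=optics.get_image("side");cv2.imwrite("pics/s4.png",a[:,:,::-1])
dz=tcp[2]-138.4
for x in((6,70,dz+33),(6,70,dz+123)):
  print("knuckle pix",proj(p,np.r_[(tcp+M[:,0]*x[0]+M[:,1]*x[1])[:2],x[2]]))
for z in(47,137): print("pin pix",proj(p,(553,-58,z)))
for c,st,l in blobs(im,(8,120,40),(25,255,255),8):
  if c[1]<240:print("brass",c,st)
c1=im[100:250,256:456]; c2=a[175:265,225:305]
cv2.imwrite("pics/c4.png",np.hstack([cv2.resize(c1,(520,390),interpolation=cv2.INTER_CUBIC),cv2.resize(c2,(280,390),interpolation=cv2.INTER_CUBIC)])[:,:,::-1])
E
```

```text
[448.7 -52.9 189.9] 1.4698722588468949 39.557711154972786
knuckle pix [338.2 184. ]
knuckle pix [378.9 219.1]
pin pix [364.6 175.8]
pin pix [408.9 201.9]
brass [43.8 33.1] [   0    0   97   74 5435]
brass [359.4 174.2] [354 171  11   7  45]
brass [ 89.8 207.6] [  13  181  132   63 2483]
brass [398.2 197.9] [389 191  19  14 165]
brass [252.  229.7] [ 211  215   83   29 2111]
```

View pics/c4.png

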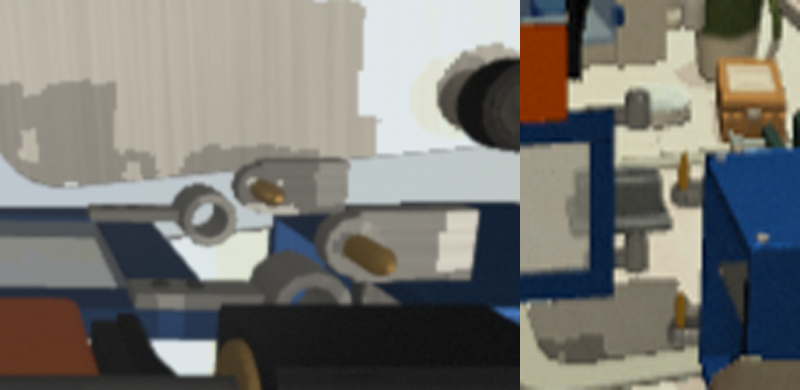

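The crop shows the lower pin tip at (364,177) and its knuckle ring at (337,183). The upper pin tip is at (406,203), with its ring half hidden. I need tool x -2.5 mm and y +34 mm, then about 39 mm down.

Emit:
apply_moves(steps="1 -0.25 0.6 0 0; 1 0 1 0 0; 1 0 1 0 0; 1 0 0.6 0 0; 1 0 0.2 0 0")

```text
time: 13.98
tcp_pos: [483.5, -58.9, 189.0]
orientation: [0.742, 0.67, 0.001, -0.0]
contact_force: [0.2, 0.4, -2.1]
gripper_width: 39.1
gripper_force: 45.0
```

Emit:
apply_moves(steps="1 0 0 0.4 0; 1 0 0 0.6 0; 1 0 0 0.5 0; 1 0 0 0 0; 1 0 0 0 0")

```text
time: 14.4
tcp_pos: [481.0, -58.8, 173.5]
orientation: [0.742, 0.671, -0.0, -0.0]
contact_force: [0.1, -0.3, -2.3]
gripper_width: 39.5
gripper_force: 45.0
```

```bash
python3 - <<'E'
from h import *
from scipy.spatial.transform import Rotation as R
s=r.state();M=R.from_quat(s["orientation"]).as_matrix();tcp=s["tcp_pos"]
k=tcp+M[:,0]*6+M[:,1]*70
print(tcp,"pred knuckle",k[:2],"err to pin",M.T@(np.r_[552.5,-59.9,0]-np.r_[k[:2],0]),s["contact_force"])
im=optics.get_image("wrist")
cv2.imwrite("pics/c5.png",cv2.resize(im[150:240,290:430],None,fx=5,fy=5,interpolation=cv2.INTER_CUBIC)[:,:,::-1])
E
```

```text
[481.  -58.8 173.5] pred knuckle [551.2 -59.9] err to pin [ 0.1  1.3 -0. ] [ 0.1 -0.3 -2.3]
```

View pics/c5.png

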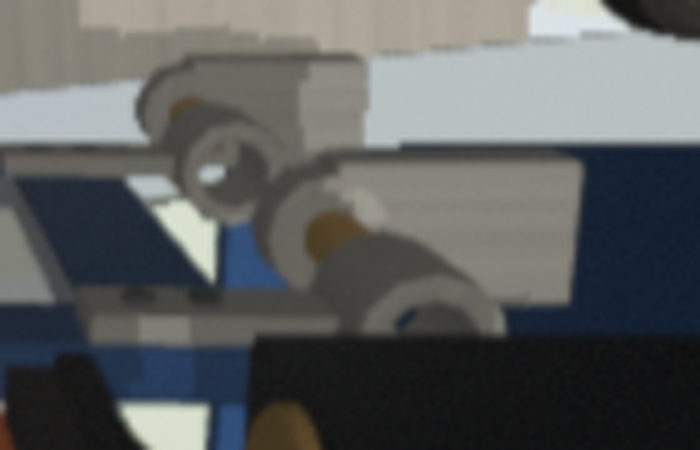

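Both pins run into their tubes: the lower pin shows at crop (182,108) and the upper at (330,237). I nudge the tool 1.2 mm along y and lower.

Emit:
apply_moves(steps="1 0 0.12 0 0; 1 0 0 0 0; 1 0 0 0.3 0; 1 0 0 0.3 0; 1 0 0 0.2 0")

```text
time: 14.87
tcp_pos: [482.7, -59.0, 165.7]
orientation: [0.742, 0.671, -0.0, -0.0]
contact_force: [0.7, 0.0, -2.5]
gripper_width: 39.6
gripper_force: 45.0
```

Emit:
apply_moves(steps="1 0 0 0.2 0; 1 0 0 0.2 0; 1 0 0 0 0")

```text
time: 15.12
tcp_pos: [482.6, -58.9, 161.6]
orientation: [0.742, 0.671, -0.0, -0.0]
contact_force: [0.2, 0.4, -1.9]
gripper_width: 39.7
gripper_force: 45.0
```

Emit:
apply_moves(steps="1 0 0 0.3 0; 1 0 0 0.3 0; 1 0 0 0.2 0; 1 0 0 0.2 0; 1 0 0 0 0")

```text
time: 15.53
tcp_pos: [482.7, -58.9, 151.6]
orientation: [0.742, 0.671, -0.0, -0.0]
contact_force: [-0.1, 1.0, -2.0]
gripper_width: 39.8
gripper_force: 45.0
```

Emit:
apply_moves(steps="1 0 0 0.1 0; 1 0 0 0 0; 1 0 0 0 0")

```text
time: 15.78
tcp_pos: [482.9, -58.9, 151.0]
orientation: [0.742, 0.671, 0.0, -0.0]
contact_force: [0.8, 0.6, -2.6]
gripper_width: 39.2
gripper_force: 45.0
```

Emit:
apply_moves(steps="1 0 0 0.15 0; 1 0 0 0.1 0; 1 0 0 0 0; 1 0 0 0 0")

```text
time: 16.12
tcp_pos: [482.9, -58.9, 150.2]
orientation: [0.742, 0.671, -0.001, 0.001]
contact_force: [-5.6, -0.4, 11.9]
gripper_width: 39.5
gripper_force: 45.0
```

```bash
python3 - <<'E'
from h import *
s=r.state();print(s["tcp_pos"],s["contact_force"])
a=optics.get_image("side");cv2.imwrite("pics/s6.png",a[:,:,::-1])
c2=a[175:265,225:305];cv2.imwrite("pics/c6.png",cv2.resize(c2,(533,600),interpolation=cv2.INTER_CUBIC)[:,:,::-1])
E
```

```text
[482.9 -58.9 150.2] [-5.6 -0.4 11.9]
```

The 12 N upward contact means the door is seated. I release, rise and move to the outside of the tab.

Emit:
apply_moves(steps="1 0 0 -0.1 0; 0.7 0 0 0 0; 0.3 0 0 0 0; 0.3 0 0 0 0; 0.3 0 0 0 0")

```text
time: 16.58
tcp_pos: [483.2, -59.3, 149.5]
orientation: [0.742, 0.67, 0.0, 0.0]
contact_force: [0.2, -0.0, -0.8]
gripper_width: 52.1
gripper_force: 0.0
```

Emit:
apply_moves(steps="0.3 0 0 0 0; 0.3 0 0 -1 0; 0.3 0 0 -2.5 0; 0.3 0 0 -3 0; 1 0 0 -0.5 0")

```text
time: 17.0
tcp_pos: [485.9, -58.6, 224.4]
orientation: [0.742, 0.671, 0.003, 0.003]
contact_force: [0.6, 0.2, -0.3]
gripper_width: 58.3
gripper_force: 0.0
```

Emit:
apply_moves(steps="1 1.5 0 0 0; 1 2 0 0 0; 1 0 0 0 0; 1 0 0 0 0; 1 0 0 0 0")

```text
time: 17.42
tcp_pos: [486.3, -24.8, 219.6]
orientation: [0.742, 0.67, -0.0, 0.0]
contact_force: [-0.9, -0.9, -0.1]
gripper_width: 28.8
gripper_force: 0.0
```

Emit:
apply_moves(steps="1 0 0 0 0; 1 0 0 0 0; 1 0 0 0 0; 1 0 0 0 0; 1 0 0 0 0")

```text
time: 17.83
tcp_pos: [486.3, -24.4, 219.5]
orientation: [0.742, 0.67, -0.0, -0.0]
contact_force: [0.1, 0.0, 0.1]
gripper_width: 2.3
gripper_force: 0.0
```

```bash
python3 - <<'E'
from h import *
s=r.state();print(s["tcp_pos"],s["contact_force"],s["gripper_width"],s["q"])
T=optics.camera_params("top");t=optics.get_image("top");S=optics.camera_params("side");si=optics.get_image("side")
cv2.imwrite("pics/t7.png",t[:,:,::-1]);cv2.imwrite("pics/s7.png",si[:,:,::-1])
for c,st,l in blobs(t,*O,mn=8): print("tab top",c,st,onz(T,c,180))
for c,st,l in blobs(si,*O,mn=30): 
  if c[1]<300: print("tab side",c,st)
print(proj(S,(482.8,-59,180)),proj(S,(482.8,-59,128)),proj(T,(482.8,-59,180)))
E
```

```text
[486.3 -24.4 219.5] [0.1 0.  0.1] 2.2890079718986196 [ 0.6  0.2 -0.7  1.9  0.2  1.  -0.3]
tab side [243.7 207.5] [236 197  16  22 332]
tab side [354.9 221. ] [348 215  14  13  61]
[244.4 194.9] [244.5 214.8] [285.8 218.2]
```

Emit:
apply_moves(steps="1 0 -0.1 3 0; 1 0 -0.2 3 0; 1 0 0 1.4 0; 1 0 0 0 0; 1 0 0 0 0")

```text
time: 18.35
tcp_pos: [483.3, -23.7, 145.4]
orientation: [0.742, 0.671, -0.0, -0.001]
contact_force: [0.5, 0.5, 0.6]
gripper_width: 0.2
gripper_force: 0.0
```

Emit:
apply_moves(steps="1 -0.6 0 0 0; 1 -0.6 0 0 0; 1 -0.4 0 0 0; 1 -0.4 0 0 0; 1 0 0 0 0")

```text
time: 18.77
tcp_pos: [481.6, -45.2, 146.1]
orientation: [0.743, 0.67, 0.0, 0.001]
contact_force: [-1.2, -0.8, -0.2]
gripper_width: 0.1
gripper_force: 0.0
```

Emit:
apply_moves(steps="1 -0.43 -0.03 0 -0.06; 1 -0.43 -0.03 0 -0.06; 1 -0.43 -0.03 0 -0.06; 1 -0.43 -0.03 0 -0.06; 1 -0.43 -0.03 0 -0.06")

```text
time: 19.18
tcp_pos: [480.4, -65.3, 145.9]
orientation: [0.632, 0.775, 0.0, 0.0]
contact_force: [-0.0, 0.5, -0.5]
gripper_width: 0.2
gripper_force: 0.1
```

Emit:
apply_moves(steps="1 -0.43 -0.03 0 -0.06; 1 -0.43 -0.03 0 -0.06; 1 -0.43 -0.03 0 -0.06; 1 -0.43 -0.03 0 -0.06; 1 -0.43 -0.03 0 -0.06")

```text
time: 19.6
tcp_pos: [485.7, -86.2, 145.8]
orientation: [0.509, 0.861, 0.0, 0.0]
contact_force: [0.2, -0.2, -0.1]
gripper_width: 0.6
gripper_force: 0.1
```

Emit:
apply_moves(steps="1 -0.43 -0.03 0 -0.06; 1 -0.43 -0.03 0 -0.06; 1 -0.43 -0.03 0 -0.06; 1 -0.43 -0.03 0 -0.06; 1 -0.43 -0.03 0 -0.06")

```text
time: 20.02
tcp_pos: [496.8, -104.6, 145.8]
orientation: [0.375, 0.927, -0.0, 0.0]
contact_force: [-0.5, 1.1, 0.4]
gripper_width: 0.4
gripper_force: 0.1
```

Emit:
apply_moves(steps="1 -0.43 -0.03 0 -0.06; 1 -0.43 -0.03 0 -0.06; 1 -0.43 -0.03 0 -0.06; 1 -0.43 -0.03 0 -0.06; 1 -0.43 -0.03 0 -0.06")

```text
time: 20.43
tcp_pos: [512.9, -119.0, 145.7]
orientation: [0.233, 0.973, -0.0, -0.0]
contact_force: [0.3, -0.1, -0.7]
gripper_width: 0.5
gripper_force: 0.1
```

```bash
python3 - <<'E'
from h import *
from scipy.spatial.transform import Rotation as R
s=r.state();M=R.from_quat(s["orientation"]).as_matrix();tcp=s["tcp_pos"]
print(tcp,np.arctan2(M[1,0],M[0,0]),"rho",M.T@(np.r_[tcp[:2],0]-np.r_[552.5,-59.9,0]),s["contact_force"])
T=optics.camera_params("top");S=optics.camera_params("side")
t=optics.get_image("top");si=optics.get_image("side")
for c,st,l in blobs(t,*O,mn=5): print("tab top",c,st,onz(T,c,178))
for c,st,l in blobs(si,*O,mn=20):
  if c[1]<300: print("tab side",c,st)
E
```

```text
[ 512.9 -119.   145.7] 2.672268566665019 rho [  8.6 -70.6   0. ] [ 0.3 -0.1 -0.7]
tab side [270.2 218.6] [268 208   5  22  94]
tab side [355.1 219. ] [348 215  16  13  73]
```

Emit:
apply_moves(steps="1 -0.43 -0.03 0 -0.06; 1 -0.43 -0.03 0 -0.06; 1 -0.43 -0.03 0 -0.06; 1 -0.43 -0.03 0 -0.06; 1 -0.43 -0.03 0 -0.06")

```text
time: 20.95
tcp_pos: [532.4, -127.3, 145.7]
orientation: [0.085, 0.996, -0.0, -0.0]
contact_force: [-0.6, -0.0, 0.7]
gripper_width: 0.6
gripper_force: 0.2
```

Emit:
apply_moves(steps="1 -0.43 -0.03 0 -0.06; 1 -0.1 0 0 -0.02; 1 0 0 0 0; 1 0 0 0 0; 1 0 0 0 0")

```text
time: 21.37
tcp_pos: [535.4, -128.6, 145.1]
orientation: [0.047, 0.999, -0.001, -0.002]
contact_force: [-5.5, -0.6, 1.9]
gripper_width: 0.4
gripper_force: 2.6
```

```bash
cat > chk.py <<'E'
from h import *
from scipy.spatial.transform import Rotation as R
s=r.state();M=R.from_quat(s["orientation"]).as_matrix();tcp=s["tcp_pos"]
print(tcp,np.arctan2(M[1,0],M[0,0]),"rho",M.T@(np.r_[tcp[:2],0]-np.r_[552.5,-59.9,0]),s["contact_force"])
T=optics.camera_params("top");S=optics.camera_params("side")
t=optics.get_image("top");si=optics.get_image("side")
cv2.imwrite("pics/tc.png",t[:,:,::-1]);cv2.imwrite("pics/sc.png",si[:,:,::-1])
for c,st,l in blobs(t,*O,mn=5): print("tab top",c,st,onz(T,c,178))
for c,st,l in blobs(si,*O,mn=20):
  if c[1]<300: print("tab side",c,st)
y=-.092
def W(dx,dy,z): # door pt, given yaw y, relative to hinge
    v=np.array([dx+6,dy-78]);c,n=np.cos(y),np.sin(y);return np.array([552.5+c*v[0]-n*v[1],-59.9+n*v[0]+c*v[1],z])
for y in(-.092,-.15,-.25): print(y,"tab pred",W(0,8,168),"side",proj(S,W(-6,8,154)),"top",proj(T,W(0,8,180)),"TCP rho x")
E
python3 chk.py
```

```text
[ 535.4 -128.6  145.1] 3.048033013669471 rho [ 10.6 -70.    0.2] [-5.5 -0.6  1.9]
tab side [282.4 218.1] [280 208   6  22  87]
tab side [355.6 220.3] [348 215  16  13  90]
-0.092 tab pred [ 552.  -130.2  168. ] side [278.1 213.3] top [313.9 191.8] TCP rho x
-0.15 tab pred [ 548. -130.  168.] side [276.4 213.4] top [313.9 193.3] TCP rho x
-0.25 tab pred [ 541.  -129.2  168. ] side [273.4 213.5] top [313.6 196. ] TCP rho x
```

Contact force is 5.5 N at the expected shut position. I back off and verify.

Emit:
apply_moves(steps="1 -0.1 0 0 0; 1 0 0 0 0; 1 0.3 0 0 0; 1 1 0 0 0; 1 2 0 0 0")

```text
time: 21.88
tcp_pos: [507.3, -125.1, 146.0]
orientation: [0.046, 0.999, 0.001, 0.002]
contact_force: [-0.0, 0.0, 0.0]
gripper_width: 0.6
gripper_force: 0.0
```

Emit:
apply_moves(steps="1 1 0 -2 0; 1 0 0 -4 0; 1 0 0 -4 0; 1 0 -4 -1 0; 1 0 -4 0 0")

```text
time: 22.3
tcp_pos: [491.2, -202.6, 260.4]
orientation: [0.043, 0.999, -0.002, 0.005]
contact_force: [0.6, -0.7, 0.3]
gripper_width: 0.2
gripper_force: 0.0
```

Emit:
apply_moves(steps="1 0 -4 0 0; 1 0 -4 0 0; 1 0 -4 0 0; 1 0 0 0 0; 1 0 0 0 0")

```text
time: 22.72
tcp_pos: [476.4, -326.4, 254.9]
orientation: [0.049, 0.999, 0.0, 0.0]
contact_force: [-0.2, 1.4, 0.6]
gripper_width: 0.5
gripper_force: 0.0
```

```bash
cat >> chk.py <<'E'
for c,st,l in blobs(t,*G,mn=20): print("green",c,st,onz(T,c,3)[:2])
im=t.copy(); y=-.092
hs=cv2.cvtColor(t,cv2.COLOR_RGB2HSV)
print("orange-ish top",[ (c,st) for c,st,l in blobs(t,(2,120,80),(18,255,255),4) if 290<c[0]<340 and 150<c[1]<220])
for c,st,l in blobs(si,*B,mn=60): print("blue side",c,st)
# mat corners & bottle: cap bright/dark split within green
E
python3 chk.py; python3 - <<'E'
import sys;sys.path.insert(0,".")
from h import *
S=optics.camera_params("side")
si=cv2.imread("pics/sc.png")[:,:,::-1].copy()
for n,f in(("s0","side0"),("now","sc")):
  im=cv2.imread(f"pics/{f}.png")[:,:,::-1].copy()
  for c,s,l in blobs(im,(8,120,40),(25,255,255),3):
    if 262<c[0]<282 and 200<c[1]<255: print(n,"brass",c,s)
E
```

```text
[ 476.4 -326.4  254.9] 3.043384566394964 rho [  49.6 -272.7   -0.2] [-0.2  1.4  0.6]
tab top [313.8 192.1] [307 190  15   5  62] [ 551.6 -130.3  178. ]
tab side [281.9 217.6] [279 207   6  23 103]
tab side [353.7 218.8] [348 215  13   9  49]
-0.092 tab pred [ 552.  -130.2  168. ] side [278.1 213.3] top [313.9 191.8] TCP rho x
-0.15 tab pred [ 548. -130.  168.] side [276.4 213.4] top [313.9 193.3] TCP rho x
-0.25 tab pred [ 541.  -129.2  168. ] side [273.4 213.5] top [313.6 196. ] TCP rho x
green [156.8 244.3] [139 227  36  36 716] [411.5 298.1]
green [252.  248.9] [245 242  14  14 144] [404.8  17.4]
orange-ish top [(array([312.4, 193.4]), array([303, 189,  19,   9, 112], dtype=int32))]
blue side [235.3 128.1] [230 125  11   7  61]
blue side [302.7 233.2] [ 278  208   56   52 1818]
blue side [216.2 321.7] [200 312  29  16 166]
s0 brass [271.1 214. ] [270 210   3   9  22]
s0 brass [270.4 246.2] [269 243   3   7  15]
now brass [280.6 216.9] [276 206  10  24 180]
now brass [271.7 210.7] [271 210   2   2   3]
now brass [270.7 242.7] [270 242   2   2   3]
```

```bash
python3 -c "
from bench import order
print(order.close_job())"
```

```text
the job is handed in; nothing more can be done
None
```

The job is handed in at about 23 s of the 67 s limit: the bottle stands upright on the mat, and the door is hung on both pins and swung shut by my final measurements, though no verdict came back.

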